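# Fetch the lens barrel from behind the adhesive bottles

### The arm

A 6-joint arm with a two-finger parallel gripper is mounted at the origin on the work surface. World frame = base frame: x ahead of the robot, y to its left, z up, the work surface at z = 0. Lengths are in m, angles in rad, forces in N, time in s.
With the tool pointing down it reaches from about 0.275 to 0.875 m from the base axis. Payload 12.5 kg.
Tool frame: the origin (TCP) lies on the centre line of the jaws, within the pads' length; the fingertips stand r.finger_overhang ahead of it and the grasp point (between the pads) lies 3 mm ahead of it (r.finger_overhang is the distance from the TCP to the fingertips, in m); z points along the fingers, y is the direction in which the jaws open and shut (so a half turn about z gives the same grasp; the last joint's range is limited). The gripper opens to 85 mm and grips with 20 to 120 N. Pads are 22 mm wide; open, the fingers measure 114 mm over their backs; the gripper's body (76 mm by 85 mm) begins 54 mm behind the grasp point. The pads swing forward as they close: fully open they stand 13 mm farther back than shut.
Start: joints at [-1.311, 0.351, 1.652, -0, 1.139, -0.085], TCP at [0.186, -0.518, 0.253] pointing down, gripper open.
Joint ranges: [-2.75, 2.75], [-0.79, 2.1], [0.01, 2.65], [-1.57, 4.71], [0.07, 3.14], [-2.87, 2.87]. Speed limits (rad/s): [2.22, 2.22, 2.79, 3.14, 3.14, 3.14].

### API

Orientations are given as a unit quaternion [x, y, z, w].
In Python, from cell import r, optics gives the robot as it stands. The module is installed in compiled form; this text tells all that it offers. Calls block until the motion is done:
- r.move_to(position, orientation): joint-space move of the TCP to a pose.
- r.move_linear(position, rot=None, vel=0.15): straight line of the TCP; rot=None keeps the orientation; vel is the mean speed in m/s.
- r.set_joints(angles): joint-space move.
- r.set_gripper(opening, squeeze=None): opening from 0.0 (shut) to 1.0 (fully open); squeeze is the grip in N (None keeps the last); returns when the fingers have stopped.
- r.sleep(seconds).
- r.inverse_kinematics(position, orientation): joint angles nearest the present ones, or None.
- optics.get_image(name): name is "scene" or "side" or "wrist"; returns a dict with "pixels" (384x512x3 uint8, red, green, blue), "depth" (384x512 float32, m along the optical axis (not along the pixel's ray), 0 where there is no reading), "fx", "fy", "cx", "cy" (pixels), "camera_from_world" (4x4, takes a point from world to camera coordinates); the wrist camera has in their place "mount" (4x4, takes a point from camera to tool coordinates, whose origin is the TCP and whose axes are the flange's). Camera axes: x right, y down, z forward; pixel columns grow to the right and rows downward; lengths in m; the calibration is good to about 2 mm. The wrist camera is an equidistant fisheye: a pixel r from the principal point sees the ray r / f radians off the axis. A picture is of the moment at which its call begins: read the wrist's pose just before it.
A pose or a line that the arm cannot do raises r.PlanningError and nothing moves.
- r.hand_in(): hands the job in, once; it reports no verdict.
Readings, each from a call of its own:
- r.current_t(): time.
- r.current_q(): joint angles.
- r.current_qvel(): joint speeds.
- r.current_effort(): joint torques, N m.
- r.current_tool_pos(): TCP position.
- r.current_ee_rot(): TCP orientation.
- r.current_contact_force(): force on the tool from outside, world axes, zero at the start.
- r.current_torque(): the same for the moment, N m.
- r.current_opening(): opening from 0.0 (shut) to 1.0 (fully open).
Only numpy, scipy, OpenCV 4.12 (cv2) and the standard library are available. Lean on these libraries where they do the work, as an engineer would, in place of code of your own. Each camera call takes 0.05 s, during which the arm holds its last target. There are 200 camera calls.

### The job

The metal lens barrel stands at the back of the light grey storage tray, shut in by three tall adhesive bottles. First clear all three bottles onto the long steel side tray, standing upright; then fetch the barrel and stand it, same way up, in the middle of the round curing plate; only after that put each bottle back upright on the very spot in the storage tray where it stood at the start. Do not knock over the bottles or the barrel, and leave the two small glass jars where they are.

Things in the scene. Friction and masses are not known exactly. Their poses are not given: they have to be found in the camera images.
- squeeze: White squeeze bottle with a thin pointed nozzle, loose: straight body 38 mm in diameter and 88 mm high, nozzle above it, 122 mm high in all, 65 to 122 g. Origin at the centre of its underside, z up. Round, so its yaw does not matter. It starts on one of the three front spots of the storage tray; which one varies, and that spot is the place to bring it back to.
- slim: Slim black bottle with a paper band and a black cap, loose: straight body 32 mm in diameter and 94 mm high, cap 28 mm in diameter above it, 114 mm high in all, 72 to 135 g. Origin at the centre of its underside, z up. Round. It starts on one of the three front spots; that spot is the place to bring it back to.
- wide: Wide amber bottle with a paper band and a black cap, loose: straight body 46 mm in diameter and 90 mm high, cap 36 mm in diameter above it, 112 mm high in all, 115 to 216 g. Origin at the centre of its underside, z up. Round. It starts on one of the three front spots; that spot is the place to bring it back to.
- barrel: Lens barrel to be cured, loose: short bare-metal cylinder 44 mm in diameter and 35 mm high with a dark ring round it and glass in its top face, 79 to 149 g. Origin at the centre of its underside, z up. It stands behind the three bottles (on the side away from the robot), too low to be reached while they stand there.
- storage: Light grey tray, fixed, 190 mm (x) by 230 mm (y), rim 10 mm high, top of its floor 4 mm above the origin (centre of the underside); its -x side is the front, towards the robot within 0.3 rad. Flat black rubber spots 52 mm across at (x, y) in mm: for bottles (-45, 0), (-17, 56), (-17, -56), for the barrel (33, 0). One thing stands centred on each at the start.
- sidetray: Empty long steel tray, fixed, 260 mm (x) by 130 mm (y), rim 4 mm thick and 10 mm high, top of its floor 4 mm above the origin (centre of the underside), x along its length. Left or right of the storage tray. The bottles stand on its floor meanwhile, inside the rim, with room for a row of three 75 mm apart.
- plate: Round metal curing plate, fixed: flat top 88 mm in diameter, 15 mm above the bench. Origin at the centre of its underside. On the other side of the storage tray from the side tray.
- tipjar: Tiny glass jar with a white lid, loose, 24 mm in diameter and 31 mm high, in a rear corner of the storage tray. Not to be disturbed. Origin at the centre of its underside.
- lowjar: Low glass jar with a white lid, loose, 54 mm in diameter and 40 mm high, on the bench in front of the storage tray. Not to be disturbed. Origin at the centre of its underside.

How it is judged:
On the way, in this order (a step that is already met when the one before it is completed fails the run):
1. all three bottles stand upright and released in the side tray, the barrel still in its place (x of squeeze in the frame of sidetray between -0.125 and 0.125 m and y of squeeze in the frame of sidetray between -0.06 and 0.06 m and z of squeeze in the frame of sidetray between 0 and 0.009 m and angle between each of squeeze, slim, wide's own z axis and vertical below 0.1 rad and linear speed of each of squeeze, slim, wide below 0.03 m/s and contact force between the fingers and squeeze below 0.3 N and x of slim in the frame of sidetray between -0.125 and 0.125 m and y of slim in the frame of sidetray between -0.06 and 0.06 m and z of slim in the frame of sidetray between 0 and 0.009 m and contact force between the fingers and slim below 0.3 N and x of wide in the frame of sidetray between -0.125 and 0.125 m and y of wide in the frame of sidetray between -0.06 and 0.06 m and z of wide in the frame of sidetray between 0 and 0.009 m and contact force between the fingers and wide below 0.3 N and distance of barrel from where it was at the start of the episode below 0.015 m), for 0.2 s.
2. the barrel stands released in the middle of the curing plate while the bottles are still in the side tray (horizontal distance between barrel and plate below 0.013 m and z of barrel in the frame of plate between 0.011 and 0.019 m and angle between each of barrel, squeeze, slim, wide's own z axis and vertical below 0.1 rad and linear speed of each of barrel, squeeze, slim, wide below 0.03 m/s and contact force between the fingers and barrel below 0.3 N and x of squeeze in the frame of sidetray between -0.125 and 0.125 m and y of squeeze in the frame of sidetray between -0.06 and 0.06 m and z of squeeze in the frame of sidetray between 0 and 0.009 m and contact force between the fingers and squeeze below 0.3 N and x of slim in the frame of sidetray between -0.125 and 0.125 m and y of slim in the frame of sidetray between -0.06 and 0.06 m and z of slim in the frame of sidetray between 0 and 0.009 m and contact force between the fingers and slim below 0.3 N and x of wide in the frame of sidetray between -0.125 and 0.125 m and y of wide in the frame of sidetray between -0.06 and 0.06 m and z of wide in the frame of sidetray between 0 and 0.009 m and contact force between the fingers and wide below 0.3 N), for 0.2 s.
At the end, for the whole second after the job is handed in: The barrel stands upright on the curing plate within 13 mm of its centre; each bottle stands upright within 15 mm of where it stood at the start; all released and at rest (horizontal distance between barrel and plate below 0.013 m and z of barrel in the frame of plate between 0.011 and 0.019 m and angle between each of barrel, squeeze, slim, wide's own z axis and vertical below 0.1 rad and linear speed of each of barrel, squeeze, slim, wide below 0.03 m/s and contact force between the fingers and barrel below 0.3 N and distance of each of squeeze, slim, wide from where it was at the start of the episode below 0.015 m and contact force between the fingers and squeeze below 0.3 N and contact force between the fingers and slim below 0.3 N and contact force between the fingers and wide below 0.3 N); the robot touches nothing.
It fails at once if a bottle or the barrel is tipped over or strongly tilted (more than 0.6 rad) (angle between any of squeeze, slim, wide, barrel's own z axis and vertical above 0.6 rad).
It fails at once if one of the two small jars is moved by more than 20 mm or tipped (distance of any of tipjar, lowjar from where it was at the start of the episode above 0.02 m or angle between any of tipjar, lowjar's own z axis and vertical above 0.6 rad).
It also fails if it takes over 144 s, if anything falls off the work surface, if the arm or the gripper's body presses on something with over 40 N, if the wrist force passes 120 N, or if a joint passes its speed limit or range.

## Working session

There is one attempt and no reset: what is moved stays moved. The work goes in short steps, each a Python script; the robot and the scene stay as the last script left them, time stands still between calls to the robot, and variables do not carry over. Pictures are saved under pics/ and viewed, about 12 in all and at most 16, crops included, and the job is handed in when it is done.

```bash
mkdir -p pics; python3 - <<'E'
from cell import r, optics
import numpy as np, cv2, pickle
d={}
for n in ("scene","side"):
    im=optics.get_image(n); d[n]=im
    cv2.imwrite(f"pics/{n}0.png",cv2.resize(im["pixels"][:,:,::-1],(800,600),interpolation=cv2.INTER_CUBIC))
    T=np.linalg.inv(im["camera_from_world"]); print(n,T.round(3).tolist(),im["fx"],im["cx"],im["cy"])
pickle.dump(d,open("d0.pkl","wb"))
print(r.finger_overhang,r.current_t(),r.current_ee_rot(),r.current_opening())
E
```

```text
scene [[0.549, 0.521, -0.653, 1.214], [0.835, -0.327, 0.442, -0.456], [0.017, -0.788, -0.615, 0.692], [0.0, 0.0, 0.0, 1.0]] 450.88904548323336 250.51341828500318 190.26552127274067
side [[-0.99, -0.095, 0.1, 0.415], [-0.137, 0.609, -0.781, 0.761], [0.013, -0.788, -0.616, 0.636], [0.0, 0.0, 0.0, 1.0]] 470.8438187363578 252.42798060416249 190.1135874379794
0.022 0.1 [ 9.85174629e-01  1.71553707e-01 -5.44187380e-05 -5.23329097e-04] 0.9969029869601529
```

View pics/scene0.png

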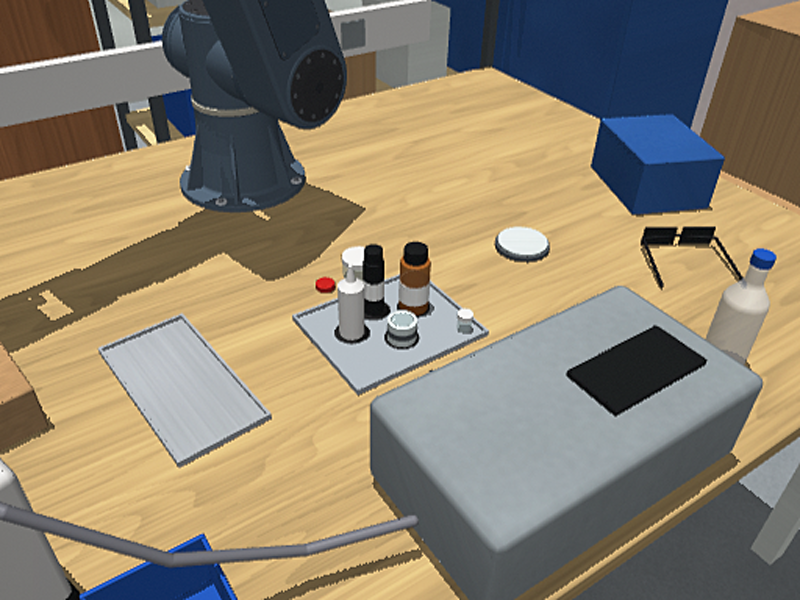

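View pics/side0.png

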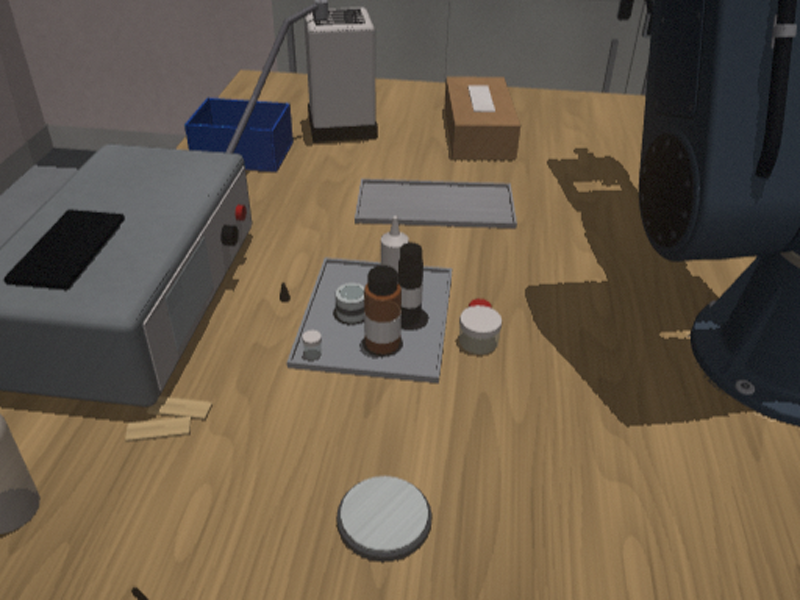

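```bash
cat > vis.py <<'E'
import numpy as np, pickle
from scipy.optimize import least_squares
d=pickle.load(open("d0.pkl","rb"))
def ground(n,uv,z):
    im=d[n]; u,v=(np.array(uv)+.5)/1.5625-.5
    T=np.linalg.inv(im["camera_from_world"])
    ray=T[:3,:3]@[(u-im["cx"])/im["fx"],(v-im["cy"])/im["fy"],1]
    return (T[:3,3]+ray*(z-T[2,3])/ray[2])[:2]
E
python3 - <<'E'
from vis import *
def tray(name,obs,L,W,z):
    P=np.array([ground(n,uv,z) for n,uv,_ in obs]); C=np.array([[s[0]*L/2,s[1]*W/2] for *_,s in obs])
    f=lambda p:(np.c_[C@[np.cos(p[2]),-np.sin(p[2])]+p[0],C@[np.sin(p[2]),np.cos(p[2])]+p[1]]-P).ravel()
    s=least_squares(f,[*P.mean(0),0],loss="soft_l1",f_scale=.004); print(name,s.x.round(4),"res mm",(s.fun*1000).round(1).reshape(-1,2).tolist()); 
    return s.x
st=tray("storage",[("scene",(294,319),(-1,-1)),("scene",(360,391),(1,-1)),("scene",(487,332),(1,1)),("side",(326,262),(1,-1)),("side",(452,268),(-1,-1)),("side",(439,379),(-1,1)),("side",(291,367),(1,1))],.19,.23,.01)
tray("sidet",[("scene",(100,350),(-1,-1)),("scene",(182,317),(-1,1)),("scene",(270,416),(1,1)),("scene",(179,465),(1,-1)),("side",(361,182),(1,-1)),("side",(509,185),(-1,-1)),("side",(515,225),(-1,1)),("side",(356,222),(1,1))],.26,.13,.01)
for n,a,b,z in [("plate",(522,242),(384,515),.015),("squeeze",(350,266),(395,218),.126),("slim",(373,250),(411,248),.118),("wide",(416,249),(382,275),.116),("barrel",(402,319),(351,295),.039),("tip",(465,314),(312,338),.035),("low",(357,256),(480,319),.04)]:
    print(n,ground("scene",a,z).round(4),ground("side",b,z).round(4))
c,s=np.cos(st[2]),np.sin(st[2])
for p in [(-45,0),(-17,56),(-17,-56),(33,0)]:
    print(p,np.round([st[0]+(c*p[0]-s*p[1])/1e3,st[1]+(s*p[0]+c*p[1])/1e3],4))
im=d["scene"]; # machine front-edge
for uv in [(372,400),(620,288),(500,550),(760,380)]:
    u,v=np.array(uv)/1.5625; z=im["depth"][int(v)+3,int(u)]
    print(uv,(np.linalg.inv(im["camera_from_world"])@[(u-im["cx"])/im["fx"]*z,(v-im["cy"])/im["fy"]*z,z,1]).round(3)[:3])
E
```

```text
storage [0.5385 0.0023 0.0237] res mm [[-9.0, 4.2], [-1.4, 3.0], [-3.7, 10.2], [7.7, -9.3], [2.2, -0.1], [-1.2, -2.7], [6.7, -4.6]]
sidet [ 0.4899 -0.3024  0.1021] res mm [[-3.5, 3.2], [-7.6, 8.5], [-1.3, 10.3], [-1.2, 6.9], [6.8, -9.4], [1.7, -5.4], [-0.1, -3.9], [8.0, -8.4]]
plate [0.484  0.3113] [0.4786 0.3229]
squeeze [ 0.5228 -0.0585] [ 0.521  -0.0528]
slim [ 0.4963 -0.0042] [0.4932 0.0013]
wide [0.5247 0.0521] [0.5208 0.0607]
barrel [ 0.5707 -0.0011] [0.5702 0.0075]
tip [0.6067 0.087 ] [0.603  0.0951]
low [0.3998 0.0258] [0.3989 0.0325]
(-45, 0) [0.4935 0.0012]
(-17, 56) [0.5202 0.0578]
(-17, -56) [ 0.5228 -0.0541]
(33, 0) [0.5715 0.003 ]
(372, 400) [ 0.767 -0.175  0.141]
(620, 288) [0.774 0.2   0.145]
(500, 550) [ 0.974 -0.17   0.129]
(760, 380) [0.973 0.21  0.139]
```

```bash
cat > h.py <<'E'
from cell import r, optics
import numpy as np, cv2, pickle
from scipy.spatial.transform import Rotation as R
def quat(yaw): return [np.cos(yaw/2),np.sin(yaw/2),0,0]   # tool down, tool x at yaw, jaws at yaw-90deg
def go(x,y,z,yaw): r.move_to([x,y,z],quat(yaw))
def line(x,y,z,v=.2): r.move_linear([x,y,z],vel=v)
def look(tag,crop=None):
    p=np.array(r.current_tool_pos()); q=r.current_ee_rot(); im=optics.get_image("wrist")
    im["wft"]=np.eye(4); im["wft"][:3,:3]=R.from_quat(q).as_matrix(); im["wft"][:3,3]=p
    pickle.dump(im,open(f"{tag}.pkl","wb"))
    cv2.imwrite(f"pics/{tag}.png",cv2.resize(im["pixels"][:,:,::-1],(800,600),interpolation=cv2.INTER_CUBIC))
    return im
def wground(tag,uv,z):      # uv in the 800x600 picture
    im=pickle.load(open(f"{tag}.pkl","rb")); u,v=(np.array(uv)+.5)/1.5625-.5
    a=np.array([(u-im["cx"])/im["fx"],(v-im["cy"])/im["fy"]]); t=np.hypot(*a)
    T=im["wft"]@im["mount"]; ray=T[:3,:3]@[*(a/t*np.sin(t)),np.cos(t)]
    return (T[:3,3]+ray*(z-T[2,3])/ray[2])[:2]
E
python3 - <<'E'
from h import *
d=pickle.load(open("d0.pkl","rb"))["scene"]
for u,v in [(192,352),(60,338),(300,30)]:
    z=d["depth"][v,u]; print((np.linalg.inv(d["camera_from_world"])@[(u-d["cx"])/d["fx"]*z,(v-d["cy"])/d["fy"]*z,z,1]).round(3)[:3])
for yaw in (0,1.57,-1.57):
    for p in [(.495,0,.3),(.52,.055,.3),(.52,-.055,.3),(.42,-.3,.3),(.57,-.3,.3),(.48,.315,.2)]:
        q=r.inverse_kinematics(p,quat(yaw)); print(yaw,p,None if q is None else np.round(q,2))
go(.47,.0,.36,0); im=look("w1"); print(im["mount"].round(3).tolist(),im["fx"],im["cx"],im["cy"],r.current_t())
E
```

```text
[ 0.841 -0.305  0.068]
[ 0.652 -0.47  -0.   ]
[-0.675  1.123 -0.116]
0 (0.495, 0, 0.3) [-0.09  0.2   1.73 -0.    1.21  1.48]
0 (0.52, 0.055, 0.3) [ 0.02  0.26  1.66 -0.    1.22  1.59]
0 (0.52, -0.055, 0.3) [-0.19  0.26  1.66 -0.    1.22  1.38]
0 (0.42, -0.3, 0.3) [-0.71  0.24  1.68 -0.    1.22  0.86]
0 (0.57, -0.3, 0.3) [-0.56  0.49  1.33 -0.    1.32  1.01]
0 (0.48, 0.315, 0.2) [ 0.5   0.45  1.64 -0.    1.05  2.07]
1.57 (0.495, 0, 0.3) [-0.09  0.2   1.73 -0.    1.21 -0.09]
1.57 (0.52, 0.055, 0.3) [ 0.02  0.26  1.66 -0.    1.22  0.02]
1.57 (0.52, -0.055, 0.3) [-0.19  0.26  1.66 -0.    1.22 -0.19]
1.57 (0.42, -0.3, 0.3) [-0.71  0.24  1.68 -0.    1.22 -0.71]
1.57 (0.57, -0.3, 0.3) [-0.56  0.49  1.33 -0.    1.32 -0.56]
1.57 (0.48, 0.315, 0.2) [ 0.5   0.45  1.64 -0.    1.05  0.5 ]
-1.57 (0.495, 0, 0.3) None
-1.57 (0.52, 0.055, 0.3) None
-1.57 (0.52, -0.055, 0.3) None
-1.57 (0.42, -0.3, 0.3) [-0.71  0.24  1.68 -0.    1.22  2.43]
-1.57 (0.57, -0.3, 0.3) [-0.56  0.49  1.33 -0.    1.32  2.58]
-1.57 (0.48, 0.315, 0.2) [ 0.5   0.45  1.64 -0.    1.05 -2.64]
[[-0.001, -0.946, -0.325, 0.084], [1.0, -0.001, -0.001, -0.0], [0.001, -0.325, 0.946, -0.12], [0.0, 0.0, 0.0, 1.0]] 297.3186396354542 254.21978891270288 195.77407507985552 2.3
```

View pics/w1.png

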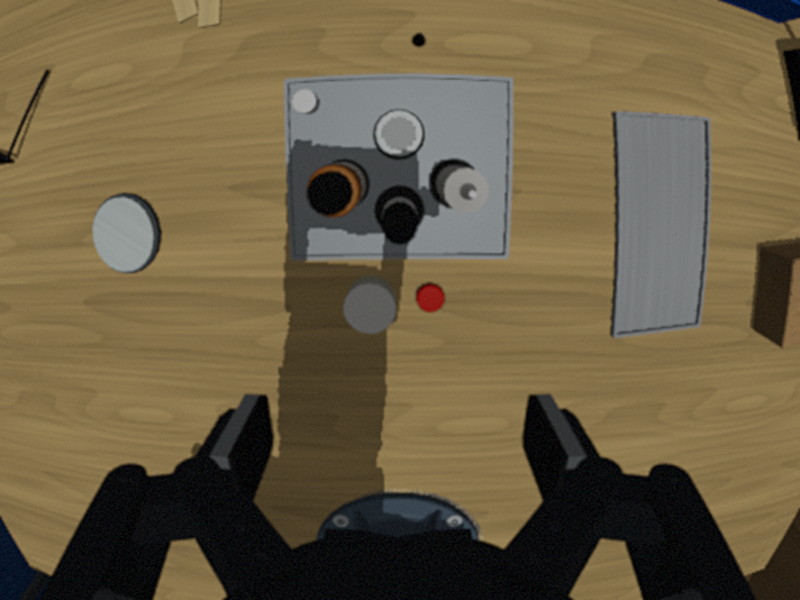

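```bash
cat > fit.py <<'E'
from h import *
from scipy.optimize import least_squares
def tray(P,C):
    P=np.array(P); C=np.array(C)
    f=lambda p:(np.c_[C@[np.cos(p[2]),-np.sin(p[2])]+p[0],C@[np.sin(p[2]),np.cos(p[2])]+p[1]]-P).ravel()
    s=least_squares(f,[*P.mean(0),0]); print(s.x.round(4),(s.fun*1000).round(1).tolist()); return s.x
E
python3 - <<'E'
from fit import *
st=tray([wground("w1",c,.01) for c in [(286,80),(513,77),(508,257),(291,262)]],[(.095,.115),(.095,-.115),(-.095,-.115),(-.095,.115)])
sd=tray([wground("w1",c,.01) for c in [(613,112),(709,118),(700,325),(613,336)]],[(.13,.065),(.13,-.065),(-.13,-.065),(-.13,.065)])
for n,uv,z in [("wide",(333,190),.116),("slim",(401,220),.118),("squeeze",(468,190),.126),("barrel",(399,133),.039),("plate",(125,232),.015),("low",(370,307),.04)]: print(n,wground("w1",uv,z).round(4))
c,s=np.cos(st[2]),np.sin(st[2])
for p in [(-45,0),(-17,56),(-17,-56),(33,0)]: print(p,np.round([st[0]+(c*p[0]-s*p[1])/1e3,st[1]+(s*p[0]+c*p[1])/1e3],4))
E
```

```text
[ 0.5395 -0.002   0.0101] [0.7, 2.2, -0.2, 0.0, -1.7, -1.5, 1.2, -0.8]
[ 0.4884 -0.3071  0.0989] [1.5, -1.2, 2.1, 1.1, -1.3, 0.5, -2.3, -0.3]
wide [0.5254 0.0505]
slim [ 0.5012 -0.0027]
squeeze [ 0.5262 -0.0538]
barrel [ 0.5727 -0.0014]
plate [0.4843 0.311 ]
low [0.4021 0.0278]
(-45, 0) [ 0.4945 -0.0024]
(-17, 56) [0.522  0.0538]
(-17, -56) [ 0.5231 -0.0582]
(33, 0) [ 0.5725 -0.0017]
```

```bash
cat >> h.py <<'E'
SD=(.489,-.305,.1); H=.25
def slot(k): return SD[0]+k*.075*np.cos(SD[2]), SD[1]+k*.075*np.sin(SD[2])
def pick(x,y,z,yaw,op=.75,grip=40,h=H):
    r.set_gripper(op); go(x,y,h,yaw); line(x,y,z,.15)
    r.set_gripper(0.,grip); print("grip opening",round(r.current_opening(),3),"t",round(r.current_t(),1)); line(x,y,h,.15)
    print("lifted",round(r.current_opening(),3),np.round(r.current_contact_force(),2))
def place(x,y,z,yaw,op=.75,h=H):
    go(x,y,h,yaw); line(x,y,z+.02,.2); line(x,y,z,.05); print("force",np.round(r.current_contact_force(),2))
    r.set_gripper(op); line(x,y,h,.2); print("t",round(r.current_t(),1))
E
python3 - <<'E'
from h import *
pick(.495,-.002,.082,1.58,.72)
place(*slot(1),.083,.1,.72)
line(*slot(1),.3); go(.47,-.12,.36,0); look("w2")
E
```

```text
grip opening 0.367 t 5.7
lifted 0.367 [-0.    0.26 -1.17]
force [ 1.28 -0.5  -0.  ]
t 11.0
```

View pics/w2.png

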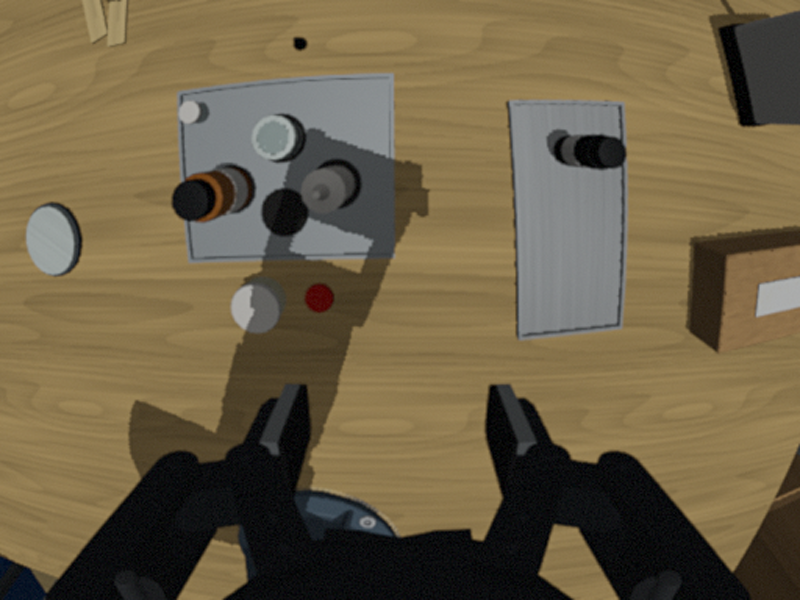

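```bash
python3 - <<'E'
from h import *
print("slim spot",wground("w2",(285,212),.0045).round(4),"slim base slot",slot(1))
pick(.523,-.056,.082,1.58,.78)
place(*slot(0),.083,.1,.78)
pick(.522,.055,.082,1.58,.88)
place(*slot(-1),.083,.1,.88)
go(.47,-.12,.36,0); look("w3")
E
```

```text
slim spot [ 0.4953 -0.0025] slim base slot (np.float64(0.5636253123958519), np.float64(-0.29751249375148786))
grip opening 0.433 t 15.4
lifted 0.428 [-0.33 -0.52 -0.53]
force [-0.06  0.09 -1.08]
t 20.5
grip opening 0.528 t 23.7
lifted 0.525 [-0.21  0.82 -2.43]
force [ 0.17 -0.25 -2.63]
t 29.2
```

View pics/w3.png

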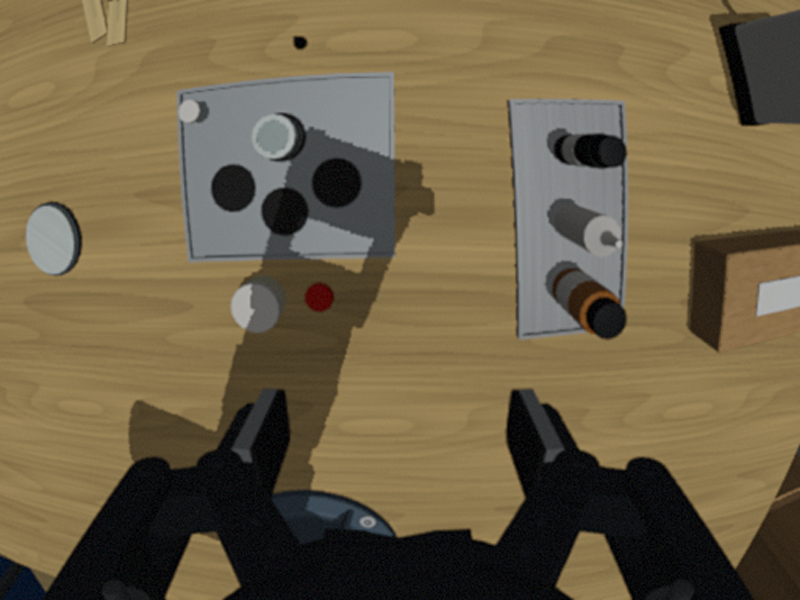

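```bash
python3 - <<'E'
from h import *
for uv in [(233,188),(337,182)]: print("spot",wground("w3",uv,.0045).round(4))
go(.42,.31,.25,0); look("w4")
E
```

```text
spot [0.5225 0.0539]
spot [ 0.524  -0.0583]
```

View pics/w4.png

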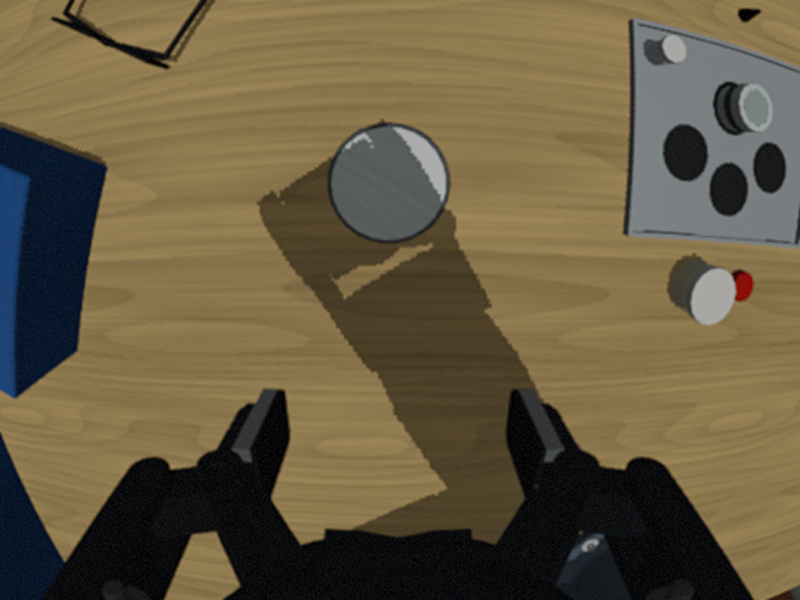

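```bash
python3 - <<'E'
from h import *
p=wground("w4",(389,182),.015); print("plate",p.round(4)); assert np.hypot(*(p-[.483,.314]))<.01
pick(.5725,-.0015,.030,0.,.85,40,h=.18)
place(*p,.0415,0.,.85,h=.2)
go(p[0]-.07,p[1],.25,0); look("w5")
E
```

```text
plate [0.4824 0.3163]
grip opening 0.5 t 35.0
lifted 0.5 [ 0.34  0.69 -0.97]
force [-0.99 -0.76  4.17]
t 40.1
```

View pics/w5.png

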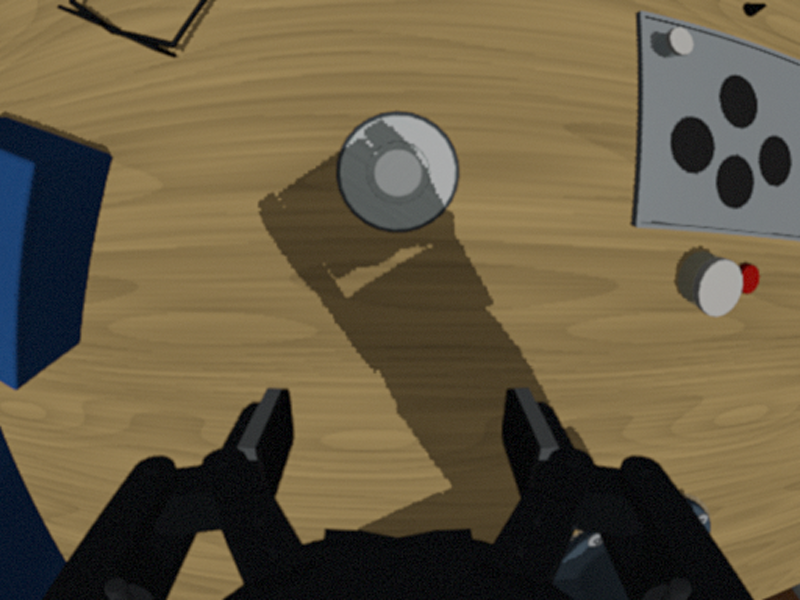

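```bash
python3 - <<'E'
from h import *
pick(*slot(-1),.083,.1,.88);  place(.522,.0545,.083,1.58,.88)
pick(*slot(0),.083,.1,.78);  place(.523,-.057,.083,1.58,.78)
pick(*slot(1),.083,.1,.72);  place(.495,-.002,.083,1.58,.72)
go(.47,.0,.36,0); look("w6")
E
```

```text
grip opening 0.528 t 44.7
lifted 0.528 [ 0.52  0.38 -1.57]
force [-3.04 -0.69  9.27]
t 50.2
grip opening 0.434 t 53.4
lifted 0.436 [-0.6   0.06 -1.51]
force [-3.46  1.18  9.7 ]
t 58.5
grip opening 0.361 t 61.4
lifted 0.362 [-0.   -0.93 -0.66]
force [-3.87  0.73 10.32]
t 66.7
```

View pics/w6.png

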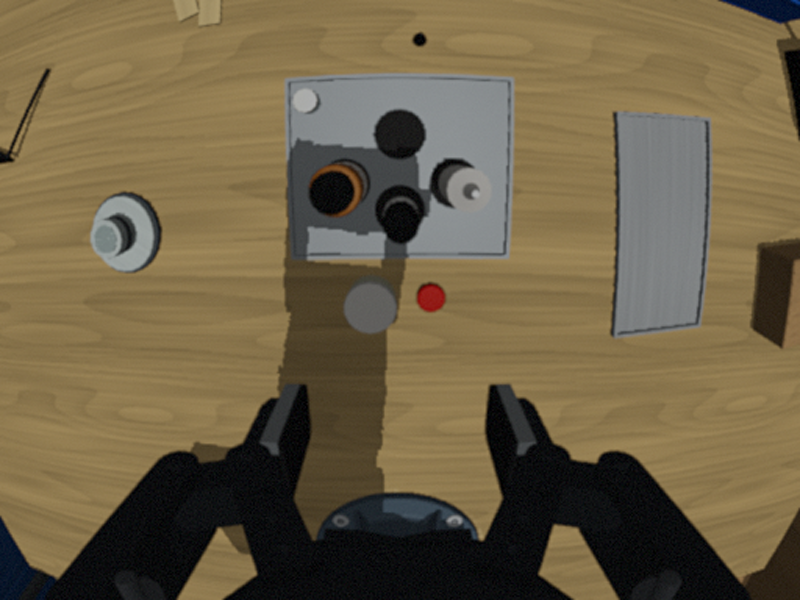

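The last view was taken from the same pose as the first. The wide cap is at (335,190), was (333,190). The slim cap is at (401,220), unchanged. The nozzle is at (470,190), was (468,190). Both jars are unmoved and the barrel stands on the plate.

```bash
python3 -c "
from cell import r
r.sleep(.3); r.hand_in(); print(r.current_t())"
```

```text
the job is handed in; nothing more can be done
the job is handed in; nothing more can be done
```

The job is done and handed in at about 67 s of the 144 s allowed. I moved the three bottles to the side tray, put the barrel on the curing plate, then returned each bottle to its starting spot.

- **Barrel:** the close view right after placing it showed it in the middle of the plate, both centres at pixel (398,172). In the last picture it was still standing there.
- **Bottles:** all three stand upright. In a picture taken from the same pose as the first one, each is within about 2 pixels (2 mm or so) of where it started.
- **Jars:** both look unmoved in that same comparison.
- **Checks that disagreed:** the scene and side cameras differed by up to about 12 mm in y. The wrist camera agreed with the scene camera to within a few mm, so I relied on it. The contact readings on the bottles' return were about 10 N, so they were set down slightly firmly, within the limits.

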